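Carry a drying tray with a free-running carriage to the kiln slab

TASK

Pick up the drying tray by its bow handle and, while holding it in the air, tilt it gently so that its free-running carriage, which bears an unfired clay house, rolls to the middle of the tray, between the two dark lines. Hold the tray a few centimetres above the white kiln slab with the carriage staying between the lines for three seconds, then set the tray gently down on the slab, centred and square to it, and let go with the carriage still at rest between the lines. The clay is brittle: never let the carriage run against its end stops, never touch the carriage or the house with the gripper, never tip the tray steeply, and leave the other pottery alone.

Things in the scene. Friction and masses are not known exactly. Their poses are not given: they have to be found in the camera images.
- tray: Loose aluminium tray with a bow handle, nominal 0.55 kg without carriage, symmetric, starting on the table left or right. Origin: centre of its underside; z up, x along the handle, y along its length and its rails. Flat floor 170 (x) by 270 mm (y), 8 mm thick; end walls at y = +-125 to 135 mm, 38 mm high.
- handle (a point): On the tray, at x = y = 0, z = 150 mm in its frame: middle of the handle's wooden bar. The bar lies along the tray's x, 170 mm long, 16 mm wide (y), 26 mm tall (z = 137 to 163 mm), on posts 10 mm thick at x = +-76 mm. Grip it here from above with the fingers closing along the tray's y.
- field (a point): On the tray, top of its floor in the middle (z = 8 mm in its frame): centre of the perforated field between two dark lines across the floor at y = +-55 mm of the tray. The carriage (60 mm long) is between the lines while its centre is within 25 mm of the middle.
- carriage (a joint): Place of the carriage's centre along the tray's +y, m, 0 in the middle; starts at rest 0.035 to 0.075, stops at +-0.095. It rolls freely: its acceleration relative to the tray = -(9.81 x tilt + tray's acceleration along y), tilt in rad, positive when the tray's +y end is up. Rolling resistance about 0.006 N and 0.06 N per m/s: 0.002 rad of tilt sets it going, so it needs constant correction.
- carriage_top (a point): Middle of the top of the carriage's deck, z = 30 mm in the tray's frame. Steel carriage 92 mm (x) by 60 mm (y) on small wheels on two rails along the tray's y; on it stands, stuck down in its seat, a small house of plain reddish unfired clay, 54 mm wide, tip 108 mm above the tray's underside, passing under the handle. Both together nominally 0.30 kg (hidden factor 0.7 to 1.4).
- slab: Fixed white kiln slab on four short props, on the other side from the tray. Origin: centre of its footprint at table height; z up. Top face 190 mm (x) by 290 mm (y) at z = 45 mm, edges along its x and y. The tray is to stand centred on it with its long side along the slab's y, either way round.
- bowl: White bowl, 110 mm across, 65 mm tall, beyond the work; leave alone. Origin: centre of its underside.
- house_a: Small glazed blue and white pottery house, 54 mm wide, 78 mm tall, beyond the work; leave alone. Origin: centre of its underside.
- house_b: Small glazed brown and white pottery house, 54 mm wide, 78 mm tall, beyond the work; leave alone. Origin: centre of its underside.
- jar: Clear jar with a cap, 64 mm across, 85 mm tall, beyond the work; leave alone. Origin: centre of its underside.

How it is judged:
By the outcome, as a careful person would: the job done as asked, in the order asked, and still so for the second after the job is handed in, with the robot touching nothing.
It also fails if it takes over 67 s, if anything falls off the work surface, if the arm or the gripper's body presses on something with over 40 N, if the wrist force passes 120 N, or if a joint passes its speed limit or range.

ROBOT

A 6-joint arm with a two-finger parallel gripper is mounted at the origin on the work surface. World frame = base frame: x ahead of the robot, y to its left, z up, the work surface at z = 0. Lengths are in mm, angles in rad, forces in N, time in s.
With the tool pointing down it reaches from about 425 to 1125 mm from the base axis. Payload 14.9 kg.
Tool frame: the origin (TCP) lies between the finger pads; the fingertips stand 8 mm ahead of it and the grasp point (between the pads) lies 11 mm behind it; z points along the fingers, y is the line along which they close (so a half turn about z gives the same grasp; the last joint's range is limited). The gripper opens to 91 mm and grips with 3 to 60 N. Pads are 32 mm wide; open, the fingers measure 118 mm over their backs; the gripper's body (76 mm by 178 mm) begins 60 mm behind the grasp point.
Start: joints at [1.244, 0.379, 1.734, -0, 1.028, -0.033], TCP at [202.721, 670.016, 221.932] pointing down, gripper open.
Joint ranges: [-2.77, 2.77], [-0.74, 2.19], [0, 2.66], [-1.06, 4.2], [0.31, 2.87], [-3.08, 3.08]. Speed limits (rad/s): [1.89, 1.89, 2.39, 3.14, 3.14, 3.14].

INTERFACE

Orientations are given as a unit quaternion [w, x, y, z].
In Python, from station import robot gives the robot as it stands. Calls block until the motion is done:
- robot.movep(position, orientation): joint-space move of the TCP to a pose.
- robot.servo_line(position, rot=None, rate=150): straight line of the TCP; rot=None keeps the orientation; rate is the mean speed in mm/s.
- robot.set_joints(angles): joint-space move.
- robot.grip(opening, f_grip=None): finger opening in mm; f_grip is the grip in N (None keeps the last); returns when the fingers have stopped.
- robot.pause(seconds).
- robot.ik(position, orientation): joint angles nearest the present ones, or None.
- robot.get_obs(): the state.
- robot.read_camera(name): name is "scene" or "side" or "wrist"; returns a dict with "frame" (400x640x3 uint8, red, green, blue), "vertical_fov" (degrees; the focal length in pixels is half the picture's height over the tangent of half this angle, whatever the lens; pixels are square), "cx", "cy" (the principal point, pixels), "pose" (4x4, takes a point from camera to world coordinates). Camera axes: x right, y down, z forward; pixel columns grow to the right and rows downward; lengths in mm; the calibration is good to about 2 mm. A picture is of the moment at which its call begins. There is no depth.
A pose or a line that the arm cannot do raises robot.IKError and nothing moves.
- robot.sign_off(): hands the job in; it is judged then, once.
The state is a dict: "time": time; "qpos": joint angles; "joint_vel": joint speeds; "joint_torque": joint torques, N m; "position": TCP position; "orientation": TCP orientation; "wrist_force": force on the tool from outside, world axes, zero at the start; "ft_torque": the same for the moment, N m; "grip_width": finger opening in mm; "grip_force": force on a finger pad.
Only numpy, scipy, OpenCV 4.12 (cv2) and the standard library are available. Lean on these libraries where they do the work, as an engineer would, in place of code of your own. Each camera call takes 0.05 s, during which the arm holds its last target. There are 200 camera calls.

## Working session

There is one attempt and no reset: what is moved stays moved. The work goes in short steps, each a Python script; the robot and the scene stay as the last script left them, time stands still between calls to the robot, and variables do not carry over. Pictures are saved under pics/ and viewed, at most 10 in all, crops included, and the job is handed in when it is done.

```bash
ls; mkdir -p pics; python3 - <<'E'
from station import robot
import cv2,numpy as np,pickle
d={}
for n in("scene","side","wrist"):
    c=robot.read_camera(n);d[n]=c
    cv2.imwrite(f"pics/{n}0.png",c["frame"][:,:,::-1]);print(n,c["vertical_fov"],c["cx"],c["cy"],np.round(c["pose"],3).tolist())
pickle.dump(d,open("c0.pkl","wb"))
o=robot.get_obs();print(o)
E
```

```text
pics
scene 43.293136413430176 328.4346232981671 199.41168340714938 [[0.453, 0.546, -0.705, 1332.392], [0.891, -0.288, 0.35, -356.738], [-0.012, -0.787, -0.617, 756.984], [0.0, 0.0, 0.0, 1.0]]
side 44.25684696194104 313.71120423305933 212.2803411324269 [[0.768, -0.4, 0.5, 153.262], [-0.64, -0.478, 0.602, -555.468], [-0.002, -0.782, -0.623, 699.215], [0.0, 0.0, 0.0, 1.0]]
wrist 65.05366704923793 319.6024309480439 200.07707470661754 [[0.29, 0.921, 0.26, 128.951], [0.957, -0.279, -0.078, 692.786], [0.001, 0.272, -0.962, 383.801], [0.0, 0.0, 0.0, 1.0]]
{'time': 0.15, 'qpos': array([ 1.24364744e+00,  3.79331746e-01,  1.73465095e+00, -1.11799067e-05,
        1.02852562e+00, -3.32996845e-02]), 'joint_vel': array([-0.00033118, -0.00037522, -0.00229617,  0.00012483,  0.00102016,
       -0.00087057]), 'joint_torque': array([-1.12015634e-03, -7.64103413e+01, -4.34655690e+01,  6.50468096e-02,
        4.10853303e-02, -2.19256566e-05]), 'position': array([202.65508232, 669.69960111, 221.40627457]), 'orientation': array([-7.73574907e-05,  1.46393692e-01,  9.89226302e-01, -4.51275646e-04]), 'wrist_force': array([-0.26057603, -0.02908824,  0.15946737]), 'ft_torque': array([ 0.01833393,  0.00979611, -0.05052407]), 'grip_force': 0.0, 'grip_width': 91.1978573347913}
```

View pics/scene0.png

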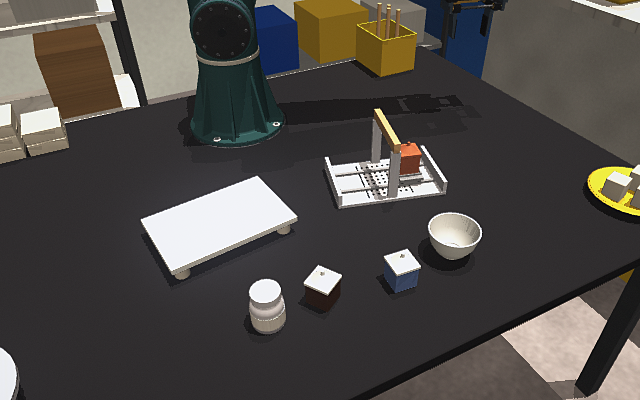

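View pics/side0.png

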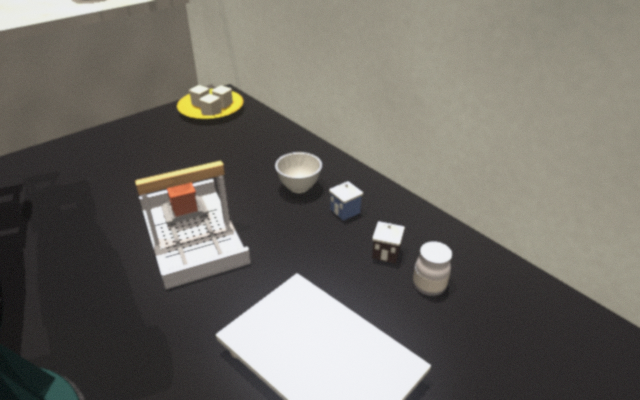

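View pics/wrist0.png

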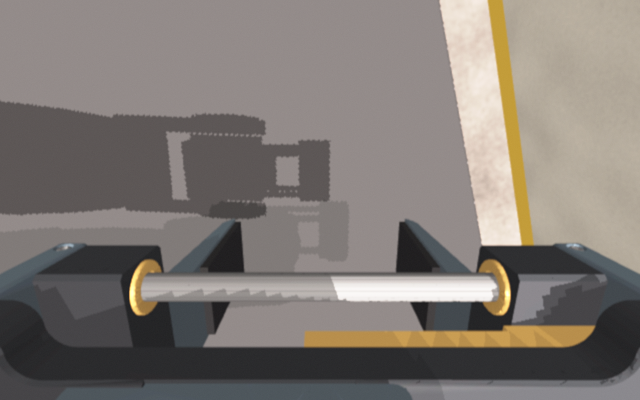

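The scene picture shows the tray at about (385,180), with the wooden bar from (377,112) to (397,150) and the house at (410,158). The slab is at (220,222). In the side picture, the bar runs from (138,187) to (222,168), the house is at (183,199), and the slab is cut off at the bottom edge. The wrist view doesn't show the tray.

```bash
cat > h.py <<'E'
import numpy as np,cv2
def rays(c,uv):
    uv=np.atleast_2d(uv).astype(float);f=c["frame"].shape[0]/2/np.tan(np.radians(c["vertical_fov"])/2)
    d=np.c_[(uv[:,0]-c["cx"])/f,(uv[:,1]-c["cy"])/f,np.ones(len(uv))]
    P=np.array(c["pose"]);return P[:3,3],d@P[:3,:3].T
def cast(c,uv,z):
    o,d=rays(c,uv);return o+d*((z-o[2])/d[:,2])[:,None]
def tri(c1,u1,c2,u2):
    A=np.zeros((3,3));b=np.zeros(3);L=[]
    for c,u in((c1,u1),(c2,u2)):
        o,d=rays(c,u);d=d[0]/np.linalg.norm(d[0]);M=np.eye(3)-np.outer(d,d);A+=M;b+=M@o;L.append((o,d))
    p=np.linalg.solve(A,b);return p,[np.linalg.norm(np.cross(p-o,d)) for o,d in L]
def mask(c,lo,hi,roi=None):
    h=cv2.cvtColor(c["frame"],cv2.COLOR_RGB2HSV);m=cv2.inRange(h,np.array(lo),np.array(hi))
    if roi is not None:
        k=np.zeros_like(m);x0,y0,x1,y1=roi;k[y0:y1,x0:x1]=255;m&=k
    n,l,s,ce=cv2.connectedComponentsWithStats(m)
    if n<2:return None
    return np.uint8(l==1+np.argmax(s[1:,4]))*255
def cen(m):
    y,x=np.nonzero(m);return np.array([x.mean(),y.mean()])
E
python3 - <<'E'
from h import *;import pickle
d=pickle.load(open("c0.pkl","rb"));S,D=d["scene"],d["side"]
mb={};mr={}
for n,c,r in(("sc",S,(320,90,460,215)),("si",D,(120,150,250,290))):
    b=mask(c,(12,90,60),(28,255,255),r);h=mask(c,(0,120,60),(11,255,255),r)
    rect=cv2.boxPoints(cv2.minAreaRect(cv2.findNonZero(b)));mb[n]=cen(b);mr[n]=cen(h)
    print(n,np.round(rect.tolist(),1).tolist(),(b>0).sum(),(h>0).sum(),mb[n],mr[n])
    y,x=np.nonzero(b);pts=np.c_[x,y].astype(np.float32)
    vx,vy,x0,y0=cv2.fitLine(pts,cv2.DIST_L2,0,.01,.01).ravel();t=(pts-[x0,y0])@[vx,vy]
    e=np.array([[x0+vx*k,y0+vy*k] for k in(t.min(),t.max())]);w=cast(c,e,150);print(" ends",np.round(w,1).tolist(),np.linalg.norm(w[1]-w[0]),np.arctan2(*(w[1]-w[0])[1::-1]), w.mean(0))
    mb[n+"e"]=e
print("bar",tri(S,mb["sc"],D,mb["si"]));print("house",tri(S,mr["sc"],D,mr["si"]))
print("e",[tri(S,mb["sce"][i],D,mb["sie"][j]) for i in(0,1) for j in(0,1)])
m=mask(S,(0,0,120),(179,60,255),(130,165,305,285))
q=cv2.convexHull(cv2.findNonZero(m));ap=cv2.approxPolyDP(q,6,True)[:,0];print(ap.tolist());print(np.round(cast(S,ap,45),1).tolist())
g=cv2.cvtColor(S["frame"],cv2.COLOR_RGB2GRAY);print(g[222,220],[int(g[v,200]) for v in range(235,275,2)])
im=np.vstack([cv2.resize(S["frame"][100:220,310:460],None,fx=4,fy=4)]);cv2.imwrite("pics/cr1.png",im[:,:,::-1])
E
```

```text
sc [[370.2, 111.1], [378.9, 106.3], [403.2, 149.7], [394.4, 154.6]] 272 569 [386.58088235 134.03676471] [409.5202109  158.26713533]
 ends [[366.3, 249.1, 150.0], [561.8, 198.7, 150.0]] 201.85395888565566 -0.25227345666763923 [464.06612577 223.90952932 150.        ]
si [[134.0, 179.3], [222.3, 159.7], [225.6, 174.8], [137.3, 194.4]] 1122 693 [177.50802139 178.13190731] [182.18326118 197.76046176]
 ends [[382.0, 254.4, 150.0], [546.5, 200.8, 150.0]] 173.04072519038198 -0.3151984986475778 [464.24348654 227.59659437 150.        ]
bar (array([461.92542083, 235.55567672, 139.87627818]), [np.float64(5.010601195435502), np.float64(5.01060119543558)])
house (array([481.96472047, 291.65184459,  57.2234356 ]), [np.float64(2.4921204105739942), np.float64(2.492120410573836)])
e [(array([378.53040276, 241.6839593 , 158.07760576]), [np.float64(0.46660606309536307), np.float64(0.46660606309520364)]), (array([508.21226872, 146.75378903, 218.83213753]), [np.float64(24.096921980307776), np.float64(24.096921980307652)]), (array([413.05031805, 321.09123329,  64.65969429]), [np.float64(33.8973996149132), np.float64(33.89739961491339)]), (array([550.85472293, 207.53365292, 142.9330057 ]), [np.float64(1.7689838879423598), np.float64(1.7689838879424704)])]
[[297, 216], [286, 233], [184, 278], [171, 273], [141, 221], [255, 176]]
[[539.7, -41.1, 45.0], [579.9, -84.6, 45.0], [607.7, -309.0, 45.0], [582.9, -328.1, 45.0], [396.1, -350.2, 45.0], [353.1, -69.7, 45.0]]
243 [243, 243, 243, 243, 243, 243, 243, 242, 243, 243, 243, 250, 141, 148, 71, 39, 39, 38, 38, 36]
```

View pics/cr1.png

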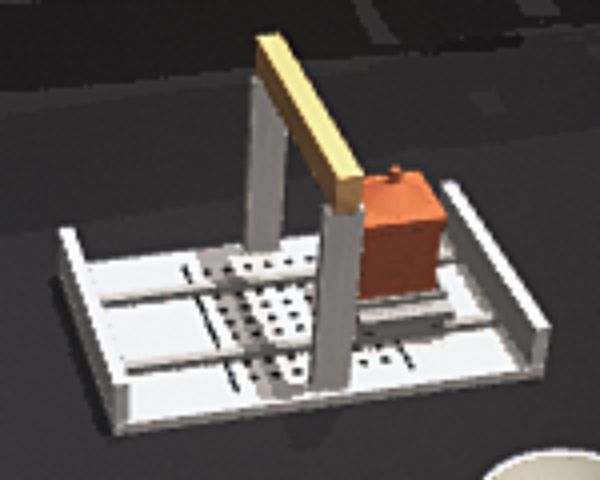

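```bash
cat >> h.py <<'E'
def edge(c,a,b,w=7,n=60,lo=.1,hi=.9):
    """strongest bright-to-dark step across the rough line a-b -> fitted line end points at lo, hi"""
    g=cv2.cvtColor(c["frame"],cv2.COLOR_RGB2GRAY).astype(np.float32);a=np.array(a,float);b=np.array(b,float)
    t=(b-a)/np.linalg.norm(b-a);nn=np.array([-t[1],t[0]]);s=np.arange(-w,w+.1,.5);P=[]
    for k in np.linspace(lo,hi,n):
        q=(a+(b-a)*k)+s[:,None]*nn
        v=cv2.remap(g,q[:,0].astype(np.float32)[None],q[:,1].astype(np.float32)[None],cv2.INTER_LINEAR).ravel()
        e=np.abs(np.gradient(cv2.GaussianBlur(v[None],(5,1),1).ravel()));i=int(e.argmax())
        if e[i]>8:P.append(q[i])
    P=np.array(P,np.float32);vx,vy,x,y=cv2.fitLine(P,cv2.DIST_HUBER,0,.01,.01).ravel();d=np.array([vx,vy]);o=np.array([x,y])
    return np.array([o+d*((a-o)@d),o+d*((b-o)@d)])
def inter(p,q):
    A=np.c_[p[1]-p[0],-(q[1]-q[0])];k=np.linalg.solve(A,q[0]-p[0]);return p[0]+k[0]*(p[1]-p[0])
E
python3 - <<'E'
from h import *;import pickle
d=pickle.load(open("c0.pkl","rb"));S,D=d["scene"],d["side"]
def ang(v):return (np.arctan2(v[1],v[0])+np.pi/4)%(np.pi/2)-np.pi/4
def L(c,a,b,z,**k):
    e=cast(c,edge(c,a,b,**k),z)[:,:2];return e
for n,c,E in(("scene",S,[((255,176),(141,221)),((141,221),(171,269)),((255,176),(297,213)),((171,269),(297,213))]),("side",D,[((298,277),(428,368)),((298,277),(218,339))])):
    R=[L(c,a,b,45,w=5) for a,b in E];print(n,[round(ang(r[1]-r[0]),4) for r in R])
    if n=="scene":
        co=np.array([inter(R[i],R[j]) for i,j in((0,1),(1,3),(3,2),(2,0))]);print(co.round(1).tolist(),co.mean(0),np.linalg.norm(np.roll(co,-1,0)-co,axis=1))
    else:
        q=inter(*R);print(q);
E
```

```text
scene [np.float64(0.1267), np.float64(0.1242), np.float64(0.1221), np.float64(0.124)]
[[388.2, -351.8], [576.6, -328.3], [540.8, -41.0], [351.6, -64.2]] [ 464.28619634 -196.34175572] [189.82393764 289.51171341 190.60281953 289.91003815]
side [np.float64(0.1231), np.float64(0.1415)]
[539.84689934 -41.54400099]
```

The crop shows the tray clearly, with the house and carriage at the far-right (+world y) end. The left wall top runs from crop (60,230) to (113,388), and the right wall top from (456,180) to (549,325).

```bash
python3 - <<'E'
from h import *;import pickle
d=pickle.load(open("c0.pkl","rb"));S,D=d["scene"],d["side"]
f=lambda p:(310+p[0]/4-.4,100+p[1]/4-.4)
def ang(v):return (np.arctan2(v[1],v[0])+np.pi/4)%(np.pi/2)-np.pi/4
c=cast(S,[f(p) for p in((60,230),(113,388),(549,325),(456,180))],38)[:,:2]
print(c.round(1).tolist(),c.mean(0),np.linalg.norm(np.roll(c,-1,0)-c,axis=1),[ang(v) for v in np.roll(c,-1,0)-c])
for a,b,z in(((60,230),(113,388),38),((456,180),(549,325),38),((118,434),(543,378),0)):
    e=cast(S,edge(S,f(a),f(b),w=3),z)[:,:2];print("scene",ang(e[1]-e[0]),e.round(1).tolist())
# bar top rectangle, brighter face z=163 : scene hand corners
b=cast(S,[f(p) for p in((258,38),(279,36),(362,178),(338,180))],163)[:,:2];print("bar",b.round(1).tolist(),b.mean(0),ang(b[2]-b[1]),ang(b[3]-b[0]))
e=np.array([[[464,225]]])
cv2.imwrite("pics/cr2.png",cv2.resize(D["frame"][150:300,120:270],None,fx=4,fy=4,interpolation=cv2.INTER_CUBIC)[:,:,::-1])
E
```

```text
[[348.4, 122.5], [512.1, 75.0], [580.1, 336.5], [418.5, 383.3]] [464.77602721 229.33550727] [170.40048341 270.22803624 168.19860282 270.07397852] [np.float64(-0.28229043225272576), np.float64(-0.25433688316077596), np.float64(-0.2816869773531856), np.float64(-0.2624762764617574)]
scene -0.27678907382505047 [[348.5, 122.0], [512.1, 75.5]]
scene -0.2665092490078629 [[419.3, 381.1], [579.9, 337.2]]
scene -0.2784733564841413 [[502.7, 82.6], [576.4, 340.3]]
bar [[384.6, 243.5], [388.5, 256.2], [551.3, 210.1], [546.8, 197.3]] [467.8040444  226.79012274] -0.27577433393380124 -0.2770613651424618
```

View pics/cr2.png

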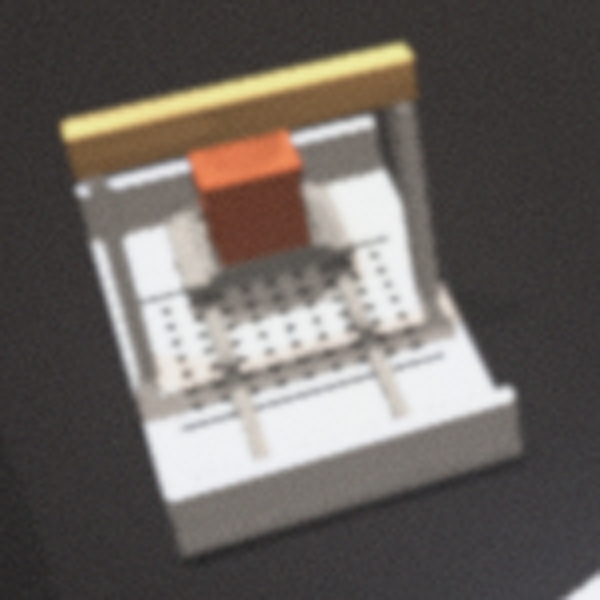

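Bar and wall fits agree: tray centre is about (465,228) with yaw −0.275, and the carriage is about 65 mm toward +y. The slab is at (464.3,−196.3) with yaw 0.124. Next I move above the handle and time some small tilt moves in the air.

```bash
cat >> h.py <<'E'
from scipy.spatial.transform import Rotation as Ro
def quat(yaw,tilt=0.,roll=0.):
    p=np.pi/2+yaw/2
    r=Ro.from_rotvec(np.array([np.cos(yaw),np.sin(yaw),0])*tilt)*Ro.from_rotvec(np.array([-np.sin(yaw),np.cos(yaw),0])*roll)*Ro.from_quat([np.cos(p),np.sin(p),0,0])
    q=r.as_quat();return np.r_[q[3],q[:3]]
def pose(o):
    """tray yaw, tilt, roll (rad) as held"""
    q=o["orientation"];R=Ro.from_quat([q[1],q[2],q[3],q[0]]).as_matrix();y=R[:,1];x=-R[:,0]
    return np.arctan2(-y[0],y[1]),np.arcsin(y[2]),x[2]
E
python3 - <<'E'
from station import robot
from h import *;import time
Y=-.275
robot.movep([465,228,230],quat(Y));o=robot.get_obs();print(o["time"],o["position"],pose(o))
def T(f,n):
    t=robot.get_obs()["time"];f();o=robot.get_obs();print(n,round(o["time"]-t,3),np.round(o["position"],2),np.round(pose(o),4),np.abs(o["joint_vel"]).max())
p=np.array([465,228,230.])
T(lambda:robot.servo_line(p,quat(Y,.02)),"rot .02 150")
T(lambda:robot.servo_line(p,quat(Y),rate=1000),"rot back 1000")
T(lambda:robot.set_joints(robot.ik(p,quat(Y,.02))),"setj .02")
T(lambda:robot.servo_line(p+[0,0,2],quat(Y,.0),rate=40),"line 2mm, 40")
T(lambda:robot.servo_line(p+[0,0,0],quat(Y,.0),rate=1),"line 2mm, 1")
T(lambda:robot.pause(.05),"pause")
E
```

```text
2.0167 [465.00122687 228.63234971 230.02609077] (np.float64(-0.27438351816076695), np.float64(0.000148401760248117), np.float64(3.505198504556531e-05))
rot .02 150 0.25 [464.87 228.25 229.96] [-2.746e-01  1.980e-02 -1.000e-04] 0.006684161570167578
rot back 1000 0.25 [465.03 228.31 229.96] [-2.745e-01 -1.000e-04 -0.000e+00] 0.00899260702250847
setj .02 0.25 [464.93 227.81 229.99] [-0.2753  0.02   -0.    ] 0.008600809789598159
line 2mm, 40 0.25 [465.16 228.23 232.12] [-2.747e-01  2.000e-04  3.000e-04] 0.009723112465492435
line 2mm, 1 0.817 [465.   228.02 229.99] [-0.275  0.    -0.   ] 0.0010590303762003166
pause 0.05 [465.01 228.02 230.02] [-0.275  0.     0.   ] 0.00243293572458751
```

```bash
python3 - <<'E'
from station import robot
from h import *
Y=-.275
robot.servo_line([465,228,139],quat(Y),rate=60)
o=robot.get_obs();print(o["time"],o["wrist_force"])
c=robot.read_camera("wrist");cv2.imwrite("pics/w1.png",c["frame"][:,:,::-1])
import pickle;pickle.dump(c,open("w1.pkl","wb"));R=np.array(c["pose"]);print(R.round(3).tolist())
E
```

```text
5.55 [ 0.40722969 -0.38372577  0.06300277]
[[0.272, 0.926, 0.263, 390.993], [0.962, -0.262, -0.072, 249.615], [0.002, 0.272, -0.962, 301.725], [0.0, 0.0, 0.0, 1.0]]
```

View pics/w1.png

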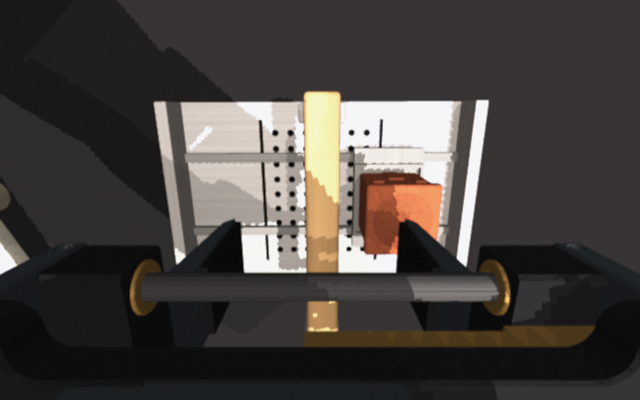

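The wrist view gives a good view of the tray. The bar is at columns 304–340, so its centre is about 322, almost on the gripper midline. The house spans columns 360–441, and the dark lines are near 262 and 378. This camera can serve as the carriage sensor.

```bash
cat >> h.py <<'E'
def tool(o):
    q=o["orientation"];return Ro.from_quat([q[1],q[2],q[3],q[0]]).as_matrix(),np.array(o["position"])
def edges(c):
    h=cv2.cvtColor(c["frame"],cv2.COLOR_RGB2HSV)[184:216,200:500];m=cv2.inRange(h,np.array((0,130,50)),np.array((11,255,255)))
    k=m.mean(0)>100;i=np.nonzero(k)[0];return (200+i[0],201+i[-1]) if len(i) else None
K=np.linalg.inv
def toolcast(u,c,o,zt,row=200):
    """pixel column -> tool-frame y on the plane zt mm above the tray underside (underside 139 mm ahead of TCP)"""
    R,p=tool(o);og,d=rays(c,(u,row));og=R.T@(og-p);d=R.T@d[0];return (og+d*((139-zt-og[2])/d[2]))[1]
E
python3 - <<'E'
from h import *;import pickle
from station import robot
c=pickle.load(open("w1.pkl","rb"));o=robot.get_obs();print(o["position"],pose(o),o["time"])
e=edges(c);print(e);f=c["frame"]
for z in(80,90,100):print(z,toolcast(e[1],c,o,z)-27,toolcast(e[0],c,o,30)+27)
print("deck",toolcast(424,c,o,30,157)-30,"lines",[toolcast(x,c,o,8,r) for x,r in((262,130),(266,250),(381,130),(376,250))],"bar",[toolcast(x,c,o,163,r) for x,r in((305,120),(340,120),(307,300),(338,300))])
h=cv2.cvtColor(f,cv2.COLOR_RGB2HSV);print([h[200,x].tolist() for x in(300,310,322,330,345,365,380,400,430,438)])
E
```

```text
[465.18500738 228.08292272 139.31293852] (np.float64(-0.27498766892215015), np.float64(0.00036740922374941485), np.float64(0.0004561081801865336)) 5.6
(np.int64(360), np.int64(441))
80 63.09752349194497 64.38445877398365
90 59.05772226307303 64.38445877398365
100 55.017921034201095 64.38445877398365
deck 61.49176860072795 lines [np.float64(-51.57563081897616), np.float64(-53.49656671766251), np.float64(57.263018216845666), np.float64(58.503310426786165)] bar [np.float64(-5.394454426804254), np.float64(9.581541265253126), np.float64(-5.521142381342007), np.float64(10.108136458512622)]
[[30, 2, 246], [16, 125, 213], [16, 124, 220], [16, 126, 214], [13, 24, 168], [8, 173, 68], [8, 172, 175], [9, 161, 235], [11, 150, 243], [12, 149, 243]]
```

```bash
sed -i 's/(0,130,50)),np.array((11,255,255))/(0,140,50)),np.array((13,255,255))/' h.py; cat >> h.py <<'E'
from station import robot
def meas(b=0):
    o=robot.get_obs();c=robot.read_camera("wrist");e=edges(c)
    if e is None:return o["time"],None,c,o
    l,r=e;R=toolcast(r,c,o,81)-27-b;L=toolcast(l,c,o,81)+27-b
    return o["time"],(R if r-320>320-l else L),c,o
def control(p,yaw,T,b=0,lift=0,done=True,x0=None,tmax=.02):
    """feedback roll of the carriage to the middle by tilting; stops when at rest in the middle"""
    p=np.array(p,float);x=None;P=np.diag([4,400,25.]);tilt=0.;t0=None;tl=None;ok=0;log=[]
    while True:
        t,y,c,o=meas(b);t0=t0 or t
        if y is None:print("LOST");break
        if x is None:x=np.array([y,0,0])
        else:
            dt=t-tl;F=np.array([[1,dt,dt*dt/2],[0,1-.2*dt,dt],[0,0,1]]);x=F@x+np.array([dt*dt/2,dt,0])*(-9810*tilt-20*np.sign(x[1])*(abs(x[1])>3));P=F@P@F.T+np.diag([.3,15,6.])
            k=P[:,0]/(P[0,0]+.6);x=x+k*(y-x[0]);P=P-np.outer(k,P[0])
        tl=t;log.append((round(t-t0,2),round(y,1),round(x[1],1),round(x[2],1),round(tilt*1e3,1)))
        ok=ok+1 if abs(y)<9 and abs(x[1])<4 else 0
        if abs(y)<9 and abs(x[1])<12: tilt=0.
        else:
            yp,vp=x[0]+.2*x[1],x[1]
            u=-1.3*yp-2.0*vp;u+=np.sign(u)*8*(abs(vp)<8);tilt=float(np.clip(-u/9810,-tmax,tmax))
        if (done and ok>=4) or t-t0>T:tilt=0.
        robot.servo_line(p,quat(yaw,tilt),rate=100)
        if (done and ok>=4) or t-t0>T:break
    for l in log:print(*l)
    return x
E
python3 - <<'E'
from h import *
Y=-.275;p=np.array([465.3,229.3,139.])
robot.servo_line(p,quat(Y),rate=100)
robot.grip(24,40);print(robot.get_obs()["time"])
robot.grip(8,40);o=robot.get_obs();print(o["time"],o["grip_width"],o["grip_force"],o["wrist_force"])
t,y,c,o=meas();print(t,y,edges(c),pose(o),o["position"]);cv2.imwrite("pics/w2.png",c["frame"][:,:,::-1])
robot.servo_line(p+[0,0,12],quat(Y),rate=12)
for i in range(3):
    t,y,c,o=meas();print(t,y,edges(c),np.round(pose(o),4),o["wrist_force"],o["ft_torque"])
E
```

```text
6.95
7.2417 15.789297356292392 39.99472975730896 [ 0.25076321 -0.27710405 -0.20412248]
7.2417 61.231519690113714 (np.int64(359), np.int64(439)) (np.float64(-0.2748995351025749), np.float64(-1.971552464714409e-05), np.float64(2.8240847943639267e-06)) [465.28507156 229.30357707 138.99127462]
8.4417 61.222774754300374 (np.int64(359), np.int64(439)) [-2.75e-01 -1.00e-04 -1.00e-04] [ 0.3169251   0.01788692 -7.6253848 ] [-0.12975022  0.05700456  0.05304384]
8.4917 61.22274423171534 (np.int64(359), np.int64(439)) [-2.75e-01 -1.00e-04 -1.00e-04] [-0.12260654  1.19185364 -6.98170904] [-0.13889487  0.02632856 -0.00106335]
8.5417 61.22950634377767 (np.int64(359), np.int64(439)) [-2.75e-01 -1.00e-04 -1.00e-04] [-0.01208383 -0.45688916 -6.99620355] [-0.12123124  0.02564675 -0.03167303]
```

```bash
python3 - <<'E'
from h import *
Y=-.275;p=np.array([465.3,229.3,239.])
robot.servo_line(p,quat(Y),rate=60)
x=control(p,Y,11,b=1.5);print(x,robot.get_obs()["time"])
E
```

```text
0.0 59.7 0.0 0.0 0.0
0.3 58.3 -19.1 0.1 8.7
0.6 54.6 -15.3 1.0 3.3
0.9 50.9 -15.3 2.4 3.7
1.2 47.3 -13.8 4.0 3.2
1.5 44.4 -11.2 5.9 3.1
1.8 40.7 -12.0 6.1 3.3
2.1 38.5 -8.2 7.7 2.6
2.4 36.4 -7.4 8.5 3.2
2.7 34.9 -7.3 9.9 3.9
3.0 32.0 -9.4 9.6 3.7
3.3 29.7 -5.7 9.8 2.1
3.6 28.3 -5.5 10.3 3.4
3.9 26.1 -6.6 9.9 3.3
4.2 24.6 -4.7 10.2 2.8
4.5 23.1 -4.3 10.2 3.0
4.8 21.7 -4.0 9.9 2.9
5.1 20.2 -3.8 9.4 2.8
5.4 19.5 -2.0 9.7 2.6
5.7 18.8 -6.1 10.5 2.9
6.0 18.8 0.7 12.0 1.9
6.3 18.8 -3.8 13.1 3.4
6.6 18.1 -0.5 13.2 2.4
6.9 17.3 -5.1 13.5 3.1
7.2 17.3 1.4 14.5 1.9
7.5 17.3 -3.2 15.1 3.4
7.8 16.6 0.2 14.9 2.4
8.1 16.6 -3.2 15.5 3.1
8.4 15.8 0.2 15.1 2.3
8.7 15.8 -2.8 15.7 3.0
9.0 15.9 -2.0 17.1 2.3
9.3 15.9 -1.7 18.3 2.4
9.6 15.9 -1.6 19.3 2.5
9.9 15.9 -1.3 20.3 2.5
10.2 15.9 -1.3 21.1 2.6
10.5 15.8 -1.1 21.8 2.6
10.8 15.8 -1.0 22.5 2.6
11.1 15.9 -0.8 23.2 2.7
[15.79291253 -0.84405335 23.17056447] 21.6083
```

```bash
python3 - <<'E'
from h import *
Y=-.275;p=np.array([465.3,229.3,239.])
robot.servo_line(p,quat(Y,.009),rate=100);robot.servo_line(p,quat(Y),rate=100)
for i in range(4):
    t,y,c,o=meas(1.5);print(t,y);robot.pause(.15)
E
```

```text
22.1083 10.763887758879086
22.3083 9.310681238394913
22.5083 9.274934500977828
22.7083 9.297875421300965
```

```bash
python3 - <<'E'
from h import *
robot.servo_line([464.8,16.5,239.],quat(-.0755),rate=21)
for i in range(3):
    t,y,c,o=meas(1.5);print(t,y,pose(o)[1]);robot.pause(.1)
E
```

```text
33.1917 9.324680035880057 2.5124271453307585e-05
33.3417 9.30200222565032 1.58016482406402e-05
33.4917 9.330468974637952 -1.1128535121893082e-05
```

```bash
python3 - <<'E'
from h import *;import pickle
robot.servo_line([464.3,-196.3,224.],quat(.124),rate=24)
t,y,c,o=meas(1.5);print(t,y,np.round(pose(o),4),o["position"])
S=robot.read_camera("scene");D=robot.read_camera("side");pickle.dump((S,D),open("c2.pkl","wb"))
for n,c in(("scene2",S),("side2",D)):cv2.imwrite(f"pics/{n}.png",c["frame"][:,:,::-1])
a=cv2.resize(S["frame"][90:300,110:330],None,fx=3,fy=3);cv2.imwrite("pics/cr3.png",a[:600,:660,::-1])
E
```

```text
42.6833 9.326782435295819 [ 0.124  0.    -0.   ] [ 464.27854879 -196.29616254  223.9942175 ]
```

View pics/cr3.png

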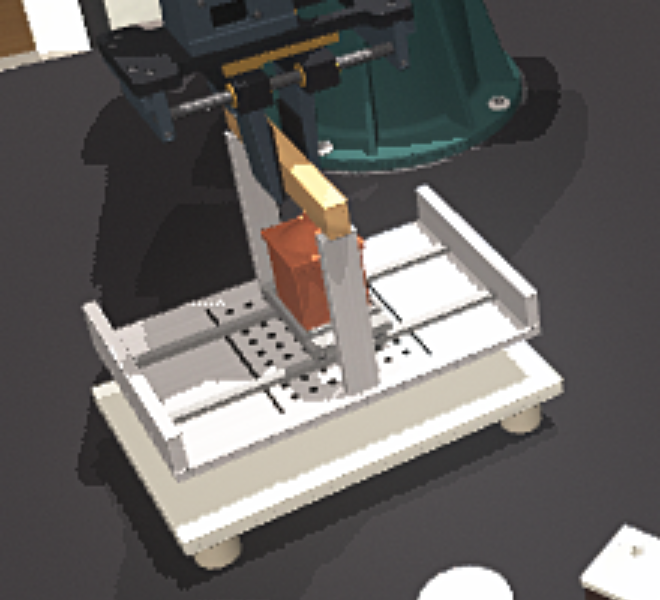

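The crop shows the tray level above the slab, with the carriage between the lines. I'll check the tray centre and yaw from its wall tops while the 3 s hold runs.

```bash
python3 - <<'E'
from h import *;import pickle
S,D=pickle.load(open("c2.pkl","rb"))
f=lambda p:(110+p[0]/3-.33,90+p[1]/3-.33)
c=cast(S,[f(p) for p in((83,305),(178,440),(540,297),(427,185))],123)[:,:2]
print(c.round(1).tolist(),c.mean(0),np.linalg.norm(np.roll(c,-1,0)-c,axis=1))
for a,b,z in(((178,478),(540,330),85),((427,185),(540,297),123),((83,305),(178,440),123)):
    e=cast(S,edge(S,f(a),f(b),w=2.5),z)[:,:2];v=e[1]-e[0];print((np.arctan2(v[1],v[0])+np.pi/4)%(np.pi/2)-np.pi/4,e.round(1).tolist())
robot.pause(3.4)
t,y,c,o=meas(1.5);print(t,y)
E
```

```text
[[396.8, -339.4], [568.8, -312.6], [537.8, -52.8], [363.6, -72.6]] [ 466.7385052  -194.32484111] [174.06113006 261.66500204 175.37714587 268.8333309 ]
0.12406621065691059 [[555.1, -318.4], [521.6, -49.5]]
0.11250054100704887 [[362.5, -71.3], [537.0, -51.6]]
0.13221089829000632 [[397.6, -340.7], [571.0, -317.7]]
46.2333 9.342693021560095
```

```bash
python3 - <<'E'
from h import *
P=np.array([464.3,-196.3,0]);q=quat(.124)
F0=robot.get_obs()["wrist_force"][2]
robot.servo_line(P+[0,0,189],q,rate=17);print(meas(1.5)[:2])
z=186.5
while z>=183:
    robot.servo_line(P+[0,0,z],q,rate=6);F=robot.get_obs()["wrist_force"][2];print(z,F)
    if F-F0>3.5:break
    z-=.5
print(meas(1.5)[:2])
E
```

```text
(48.4917, np.float64(9.328957638411083))
186.5 -7.664589445918606
186.0 -7.392635722686874
185.5 -7.691935618261645
185.0 -7.08862196465042
184.5 -6.701580269630012
184.0 -7.1386514667766665
183.5 3.71647995525201
(50.6083, np.float64(9.317925757996129))
```

```bash
python3 - <<'E'
from h import *
robot.grip(40);t,y,c,o=meas(1.5);print(t,y,o["grip_width"],o["wrist_force"])
robot.servo_line([464.3,-196.3,215],quat(.124),rate=50);robot.servo_line([464.3,-196.3,320],quat(.124),rate=120)
S=robot.read_camera("scene");w=robot.read_camera("wrist");o=robot.get_obs();print(o["time"],o["wrist_force"])
a=cv2.resize(S["frame"][110:300,120:310],None,fx=3,fy=3);b=cv2.resize(w["frame"],None,fx=.0+.36,fy=.36)
cv2.imwrite("pics/cr4.png",np.hstack([a,np.vstack([b,np.zeros((570-b.shape[0],b.shape[1],3),np.uint8)])])[:,:,::-1])
E
```

```text
51.2167 9.335178029069866 40.195144265816154 [ 0.6402114 -0.1231744  0.3759113]
53.175 [-0.44928942 -1.02889117 -0.65941071]
```

View pics/cr4.png

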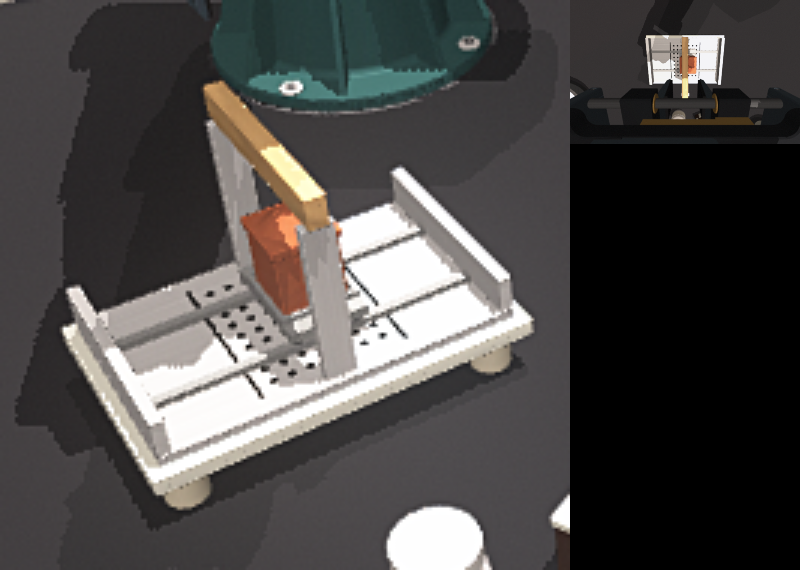

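The tray sits square with even margins on the slab. The carriage is at rest between the lines, and the gripper is clear of the tray.

```bash
python3 -c "
from station import robot
print(robot.sign_off())"
```

```text
the job is handed in; nothing more can be done
None
```

The tray is on the kiln slab, square and centred to about 2–3 mm by camera, with the carriage at rest about 9 mm from the middle, inside the lines; I released it and handed the job in at about 53 s, and no verdict was returned.

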